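Pack up the carving bench into its tool drawer

ROBOT

A 7-joint arm with a two-finger parallel gripper is mounted at the origin on the work surface. World frame = base frame: x ahead of the robot, y to its left, z up, the work surface at z = 0. Lengths are in mm, angles in rad, forces in N, time in s.
With the tool pointing down it reaches from about 400 to 925 mm from the base axis. Payload 4.1 kg.
Tool frame: the origin (TCP) lies midway between the tips of the shut fingers; the grasp point (between the pads) lies 19 mm behind it; y points along the fingers, x is the direction in which the jaws open and shut, and the axes are right-handed (so a half turn about y gives the same grasp; the last joint's range is limited). The gripper opens to 85 mm and grips with 20 to 120 N. Pads are 22 mm wide; open, the fingers measure 114 mm over their backs; the gripper's body (76 mm by 85 mm) begins 54 mm behind the grasp point. The pads swing forward as they close: fully open they stand 13 mm farther back than shut.
Start: joints at [-1.404, 0.398, 0.045, 1.537, -0.019, 1.207, -0.051], TCP at [170.72, 627.215, 231.347] pointing down, gripper open.
Joint ranges: [-2.82, 2.82], [-0.49, 2.23], [-1.37, 1.46], [0, 2.46], [-1.36, 4.5], [0.23, 2], [-2.94, 2.94]. Speed limits (rad/s): [2.57, 2.57, 3.14, 3.14, 3.14, 3.14, 3.14].

INTERFACE

Orientations are given as a unit quaternion [w, x, y, z].
In Python, from workcell import arm, kinematics, grab_frame, camera_model, workorder, telemetry gives the robot as it stands. The module is installed in compiled form; this text tells all that it offers. Calls block until the motion is done:
- arm.reach(position, orientation): joint-space move of the TCP to a pose.
- arm.line_to(position, attitude=None, speed=150, stop_force=None): straight line of the TCP; attitude=None keeps the orientation; speed is the mean speed in mm/s. With stop_force (N) it stops when the force on the tool has changed by that much, and returns True; else False.
- arm.set_joints(angles): joint-space move.
- arm.move_gripper(opening, squeeze=None): finger opening in mm; squeeze is the grip in N (None keeps the last); returns when the fingers have stopped.
- arm.pause(seconds).
- kinematics.ik(position, orientation): joint angles nearest the present ones, or None.
- grab_frame(name): name is "scene" or "top" or "wrist"; returns the picture (420x560x3 uint8, red, green, blue); there is no depth.
- camera_model(name): a dict with "mtx" (3x3 intrinsics, pixels), "pose" (4x4, takes a point from camera to world coordinates). Camera axes: x right, y down, z forward; pixel columns grow to the right and rows downward; lengths in mm; the calibration is good to about 2 mm. A picture is of the moment at which its call begins: read the wrist's pose just before it. camera_model takes no time and is no camera call; for the wrist camera it gives the pose at the moment of the call.
A pose or a line that the arm cannot do raises arm.Unreachable and nothing moves.
- workorder.job_done(): hands the job in, once; it reports no verdict.
Readings, each from a call of its own:
- telemetry.current_time(): time.
- telemetry.current_qpos(): joint angles.
- telemetry.current_qd(): joint speeds.
- telemetry.current_tau(): joint torques, N m.
- telemetry.current_tcp_pos(): TCP position.
- telemetry.current_orientation(): TCP orientation.
- telemetry.current_ft_force(): force on the tool from outside, world axes, zero at the start.
- telemetry.current_torque(): the same for the moment, N m.
- telemetry.current_gripper_width(): finger opening in mm.
Only numpy, scipy, OpenCV 4.12 (cv2) and the standard library are available. Lean on these libraries where they do the work, as an engineer would, in place of code of your own. Each camera call takes 0.05 s, during which the arm holds its last target. There are 200 camera calls.

TASK

Pack up this carving bench: slacken the screw hold-down by one full turn of its handwheel (counter-clockwise from above) before you shift the carved panel, then draw the panel out from under the pad and lay it face up in the left, green-lined bay of the tool chest's upper drawer. Lay every gouge that lies loose on the bench (not those in the rack) in the right, cork-lined bay, lengthwise with the blade towards the back of the drawer, and at the end push the drawer fully home. Leave the mallet, slip stone, brush, square, wax tin and pencil where they are.

Things in the scene. Friction and masses are not known exactly. Their poses are not given: they have to be found in the camera images.
- handwheel (a joint): Handwheel of the screw hold-down, rad. 0 = just tight on the panel; it starts at 0 to 0.25 and grows counter-clockwise seen from above, which raises screw, wheel and pad together by 6 mm a turn (stop at 9 rad). It needs about 0.1 N m (4 N at the handle) and stays where it is left.
- wheel_hub (a point): Centre of the handwheel on the vertical screw axis, half-way up its rim, 127 mm above the bench at the start. Aluminium wheel, 83 mm in diameter and 12 mm thick; its own x axis points to the revolving handle. Blue cast arm (26 mm wide, underside 72 mm, top 108 mm above the bench) runs level from the screw axis to a post 115 mm away, on the side opposite to the panel; the flange of the post is 80 mm across.
- crank_handle (a point): Middle of the red revolving handle that stands upright on the rim of the handwheel, 29 mm from the screw axis: a cylinder 19 mm in diameter and 50 mm tall (25 mm either side of this point) that spins freely on its own vertical pin, so a hand may hold it all the way round without turning itself.
- panel_center (a point): Centre of the carved lime-wood panel, 170 mm (its x) by 54 mm (y) by 22 mm (z, carved face up), about 120 g, flat on the bench. Its plain +x end lies under the round steel pad (32 mm across) of the hold-down: the screw axis passes about 22 mm from that end, i.e. 63 mm to +x of this point. The -x end is free. Once backed off by a turn there are 6 mm above it: draw it out along its own -x by 90 mm before lifting, so that it also clears the wheel above.
- drawer (a joint): Upper drawer of the wooden tool chest, m: 0 shut, 0.205 fully out; starts 0 to 0.05. Full-extension runners, 1.5 N friction, stays where it is left.
- drawer_handle (a point): Middle of the drawer's pull bar (10 mm round, 120 mm along y, centre 42 mm before the drawer front, 127 mm above the bench, 38 mm below the chest's top). +x points into the chest; it pulls out along -x. Chest 360 mm wide, 242 deep, top at 165 mm with a fixed pencil pot (85 mm tall) and tin at the back; drawer front 80 to 145 mm above the bench, 18 mm before the chest's body.
- tool_bay (a point): Middle of the front edge of the cork-lined floor (at the inner face of the drawer front) of the drawer's wider, right-hand (-y) bay for the tools, 91 mm above the bench; moves with the drawer. The bay measures 200 mm to +x of this point by 96 mm to either side (y); outer walls rise 47 mm above this floor, the divider to the panel bay (6 mm thick) 26 mm. +x points to the back of the drawer. Fully out, the whole bay is open from above.
- panel_bay (a point): Middle of the front edge of the green-lined floor of the drawer's narrower, left-hand (+y) bay for the panel: 200 mm to +x of this point by 59 mm to either side (y), else as tool_bay.
- gouge1_grip (a point): Carving gouge (pale wood, medium-sweep blade), 150 mm long, 50 g, lying on the bench; two to four such gouges are there. This point is on the axis of the flattened octagonal handle (24 mm wide, 20 mm tall, 95 mm long), at the balance point: 65 mm from the butt, 85 mm from the blade's tip, 10 mm above what it lies on. +x points along the tool to the blade.
- gouge2_grip (a point): Carving gouge (mid-brown wood, flat chisel blade), 150 mm long, 50 g, lying on the bench; two to four such gouges are there. This point is on the axis of the flattened octagonal handle (24 mm wide, 20 mm tall, 95 mm long), at the balance point: 65 mm from the butt, 85 mm from the blade's tip, 10 mm above what it lies on. +x points along the tool to the blade.
- gouge3_grip (a point): Carving gouge (orange-brown wood, V-shaped blade), 150 mm long, 50 g, lying on the bench; two to four such gouges are there. This point is on the axis of the flattened octagonal handle (24 mm wide, 20 mm tall, 95 mm long), at the balance point: 65 mm from the butt, 85 mm from the blade's tip, 10 mm above what it lies on. +x points along the tool to the blade.
- gouge4_grip (a point): Carving gouge (yellowish wood, deep narrow blade), 150 mm long, 50 g, lying on the bench; two to four such gouges are there. This point is on the axis of the flattened octagonal handle (24 mm wide, 20 mm tall, 95 mm long), at the balance point: 65 mm from the butt, 85 mm from the blade's tip, 10 mm above what it lies on. +x points along the tool to the blade.
- mallet: Bystander: carver's mallet standing on its black head (88 mm across), 219 mm tall; origin centre of its foot.
- slipstone: Bystander: grey-green slip stone lying between the gouges and the hold-down, 65 (x) by 28 (y) by 12 mm; origin centre of its underside.
- brush: Bystander: bench brush, 200 (x) by 40 by 34 mm; origin on the bench under it.
- square: Bystander: try square, wooden stock 110 mm, steel blade 150 mm; origin on the bench under it.
- wax: Bystander: round brass tin of wax with a white lid, 72 mm across, 35 mm tall, on the bench; origin centre of its underside.
- pencil: Bystander: red flat carpenter's pencil, 175 (x) by 13 by 8 mm, on the bench; origin centre of its underside.
Not all that is in view belongs to the job. What is shaped like the part that bears handwheel but purple is not meant.

How it is judged (in metres and radians):
On the way, in this order (a step that is already met when the one before it is completed fails the run):
1. the handwheel has been backed off by a full turn (value of joint handwheel above 6 rad), for 0.2 s.
2. the panel lies face up in the panel bay and every gouge that is there lies in the tool bay, blade to the back (x of panel_center in the frame of panel_bay between 0.05 and 0.15 m and y of panel_center in the frame of panel_bay between -0.05 and 0.05 m and z of panel_center in the frame of panel_bay between 0 and 0.03 m and angle between panel_center's own z axis and vertical below 0.2 rad and x of gouge1_grip in the frame of tool_bay between 0 and 0.2 m and y of gouge1_grip in the frame of tool_bay between -0.096 and 0.096 m and z of gouge1_grip in the frame of tool_bay between 0 and 0.04 m and angle between the x axis of each of gouge1_grip, gouge2_grip, gouge3_grip, gouge4_grip and the x axis of tool_bay, either way round below 0.7 rad and x of tool_bay in the frame of gouge1_grip below 0 m and x of gouge2_grip in the frame of tool_bay between 0 and 0.2 m and y of gouge2_grip in the frame of tool_bay between -0.096 and 0.096 m and z of gouge2_grip in the frame of tool_bay between 0 and 0.04 m and x of tool_bay in the frame of gouge2_grip below 0 m and x of gouge3_grip in the frame of tool_bay between 0 and 0.2 m and y of gouge3_grip in the frame of tool_bay between -0.096 and 0.096 m and z of gouge3_grip in the frame of tool_bay between 0 and 0.04 m and x of tool_bay in the frame of gouge3_grip below 0 m and x of gouge4_grip in the frame of tool_bay between 0 and 0.2 m and y of gouge4_grip in the frame of tool_bay between -0.096 and 0.096 m and z of gouge4_grip in the frame of tool_bay between 0 and 0.04 m and x of tool_bay in the frame of gouge4_grip below 0 m), for 0.3 s.
At the end, for the whole second after the job is handed in: Handwheel at least 6.0 rad from tight; panel face up and flat (0.2 rad) in the panel bay; every gouge present in the tool bay, its grip point under 40 mm above the floor, within 0.7 rad of the drawer's length, blade to the back; drawer shut to within 6 mm, at rest (all of step 2 and value of joint drawer below 0.006 m and value of joint handwheel above 6 rad and velocity of joint drawer below 0.02 m/s); the robot touches nothing.
It fails at once if the panel is shifted by more than 20 mm while the hold-down is still tight (handwheel below 5.5 rad) (distance of panel_center from where it was at the start of the episode above 0.02 m and value of joint handwheel below 5.5 rad).
It fails at once if a bystander (mallet, slip stone, brush, square, wax tin, pencil) is shifted by more than 40 mm (distance of any of mallet, slipstone, brush, square, wax, pencil from where it was at the start of the episode above 0.04 m).
Of gouge1, gouge2, gouge3, gouge4 only 2 to 4 are there at a start; the rules pass over those that are not, and their reading is None.
At some moment in a run one of gouge1, gouge2, gouge3, gouge4 may be knocked a few centimetres aside while the robot is not near it.
It also fails if it takes over 210 s, if anything falls off the work surface, if the arm or the gripper's body presses on something with over 40 N, if the wrist force passes 120 N, or if a joint passes its speed limit or range.

## Working session

There is one attempt and no reset: what is moved stays moved. The work goes in short steps, each a Python script; the robot and the scene stay as the last script left them, time stands still between calls to the robot, and variables do not carry over. Pictures are saved under pics/ and viewed, about 12 in all and at most 16, crops included, and the job is handed in when it is done.

```bash
mkdir -p pics; ls
python3 - <<'E'
from workcell import arm, kinematics, grab_frame, camera_model, workorder, telemetry
import cv2, numpy as np
for n in ("scene","top"):
    im=grab_frame(n); cv2.imwrite(f"pics/{n}0.png",im[:,:,::-1]); m=camera_model(n); print(n,m["mtx"].round(1).tolist(),m["pose"].round(3).tolist())
print(telemetry.current_time(),telemetry.current_orientation(),telemetry.current_tcp_pos())
m=camera_model("wrist");print(m["pose"].round(3).tolist())
E
```

```text
pics
scene [[439.2, 0.0, 273.7], [0.0, 439.2, 209.1], [0.0, 0.0, 1.0]] [[-0.478, 0.626, -0.616, 1349.524], [0.878, 0.335, -0.341, 563.388], [-0.008, -0.704, -0.71, 1055.603], [0.0, 0.0, 0.0, 1.0]]
top [[387.8, 0.0, 279.5], [0.0, 387.8, 208.3], [0.0, 0.0, 1.0]] [[-0.013, -0.997, 0.08, 426.953], [-1.0, 0.012, -0.012, 93.975], [0.011, -0.08, -0.997, 1186.066], [0.0, 0.0, 0.0, 1.0]]
0.1 [-0.56138077  0.56224208  0.42889793 -0.42986283] [170.54352474 626.6120356  230.34965948]
[[0.262, 0.914, 0.309, 90.245], [0.965, -0.247, -0.087, 648.666], [-0.003, 0.321, -0.947, 372.1], [0.0, 0.0, 0.0, 1.0]]
```

View pics/scene0.png

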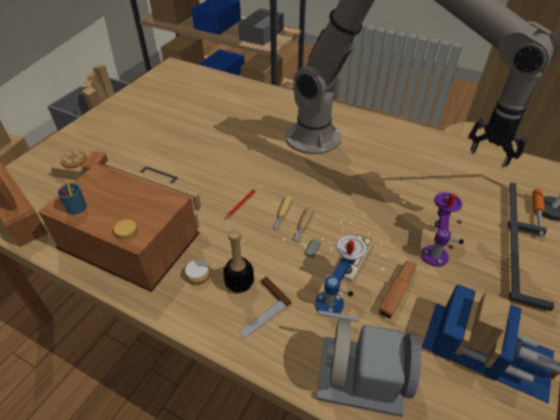

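View pics/top0.png

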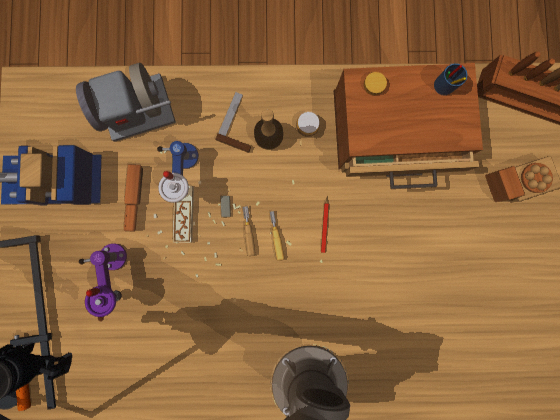

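The top view shows the blue hold-down with its handwheel at (173,185) and the panel below it at (183,220). Two loose gouges lie at (247,230) and (277,235), and the drawer handle is at (413,182). The purple hold-down at (105,275) is the decoy. I'll enlarge the work area to confirm.

```bash
cat > h.py <<'E'
from workcell import arm, kinematics, grab_frame, camera_model, workorder, telemetry
import cv2, numpy as np
def ray(cam,uv,z,m=None):
    m=m or camera_model(cam); P=m["pose"]; d=P[:3,:3]@np.linalg.solve(m["mtx"],[uv[0],uv[1],1.]); o=P[:3,3]
    return o+d*(z-o[2])/d[2]
def proj(m,p):
    c=np.linalg.inv(m["pose"])@np.append(p,1.); q=m["mtx"]@c[:3]; return q[:2]/q[2]
def down(yaw):  # jaws (tool x) along world direction yaw, tool y... pointing down
    from scipy.spatial.transform import Rotation as R
    return None
E
python3 - <<'E'
import cv2
a=cv2.imread("pics/top0.png")
cv2.imwrite("pics/c1.png",cv2.resize(a[130:270,115:315],None,fx=4,fy=4,interpolation=cv2.INTER_CUBIC))
from workcell import *
from h import *
from scipy.spatial.transform import Rotation as R
q=telemetry.current_orientation(); print(R.from_quat([q[1],q[2],q[3],q[0]]).as_matrix().round(3))
E
```

```text
[[ 0.263 -0.    -0.965]
 [ 0.965 -0.002  0.263]
 [-0.002 -1.    -0.   ]]
```

View pics/c1.png

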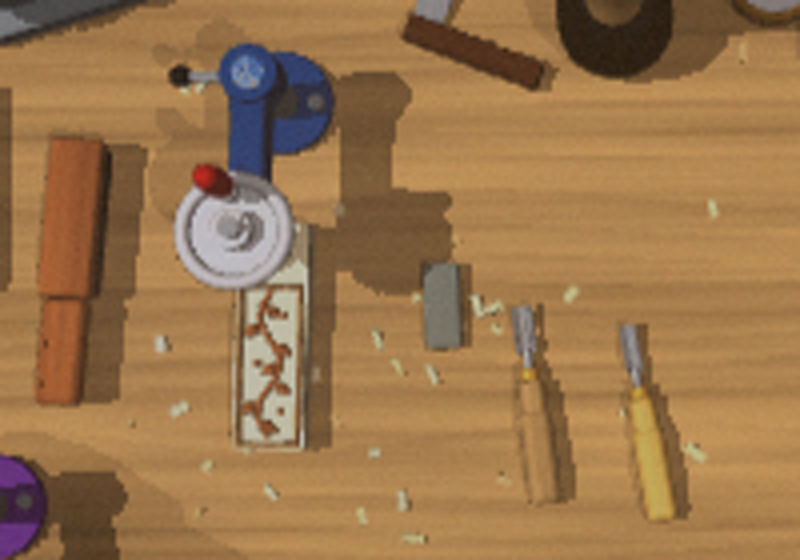

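The crop shows the blue hold-down: wheel at crop (235,230), red handle at (207,180), panel end at (270,445). It fits because it is blue and sits over the panel; the purple unit at (10,500) is not meant. There are two gouges, brown with its butt at (545,500) and yellow with its butt at (660,518), both with blades pointing up (world +x). Next I'll turn these pixels into positions.

```bash
cat > h.py <<'E'
from workcell import arm, kinematics, grab_frame, camera_model, workorder, telemetry
import cv2, numpy as np
from scipy.spatial.transform import Rotation as R
def ray(m,uv,z):
    P=m["pose"]; d=P[:3,:3]@np.linalg.solve(m["mtx"],[uv[0],uv[1],1.]); o=P[:3,3]
    return o+d*(z-o[2])/d[2]
def proj(m,p):
    c=np.linalg.inv(m["pose"])@np.append(p,1.); q=m["mtx"]@c[:3]; return q[:2]/q[2]
def down(a):
    "tool down, jaws along angle a; wrist camera on the side (-sin a, cos a)"
    c,s=np.cos(a),np.sin(a); M=np.array([[c,0,-s],[s,0,c],[0,-1,0]])
    x,y,z,w=R.from_matrix(M).as_quat(); return [w,x,y,z]
def shot(cam,name):
    m=camera_model(cam); im=grab_frame(cam)[:,:,::-1].copy(); cv2.imwrite(f"pics/{name}.png",im); return m,im
E
python3 - <<'E'
from h import *
m=camera_model("top"); f=lambda u,v:(u/4+115,v/4+130)
for n,u,v,z in [("handle top",207,178,180),("wheel",235,228,133),("panel free end",270,447,22),("panel free L",238,447,22),("panel free R",303,449,22),("panel R top",308,228,22),
 ("g brown butt",546,502,10),("g brown tip",523,307,5),("g yel butt",662,520,10),("g yel tip",631,325,5),("slip",442,307,12)]:
    print(n,ray(m,f(u,v),z).round(0)[:2])
for n,u,v,z in [("bar L",391,187,127),("bar R",436,187,127),("front edge L",350,172,145),("front R",475,168,145),("pot",452,80,200),("chest L",344,160,165),("chest R",480,152,165),("pencil",325,225,8),("div",397,157,117)]:
    print(n,ray(m,(u,v),z).round(0)[:2])
a=cv2.imread("pics/top0.png")
cv2.imwrite("pics/c2.png",cv2.resize(a[50:210,325:525],None,fx=4,fy=4,interpolation=cv2.INTER_CUBIC)[:600])
E
```

```text
handle top [600. 375.]
wheel [573. 369.]
panel free end [424. 371.]
panel free L [424. 394.]
panel free R [422. 346.]
panel R top [588. 343.]
g brown butt [380. 166.]
g brown tip [528. 183.]
g yel butt [365.  79.]
g yel tip [513. 101.]
slip [528. 244.]
bar L [ 567. -227.]
bar R [ 565. -352.]
front edge L [ 607. -112.]
front R [ 614. -454.]
pot [ 839. -377.]
chest L [636. -92.]
chest R [ 654. -459.]
pencil [469. -58.]
div [ 653. -250.]
```

View pics/c2.png

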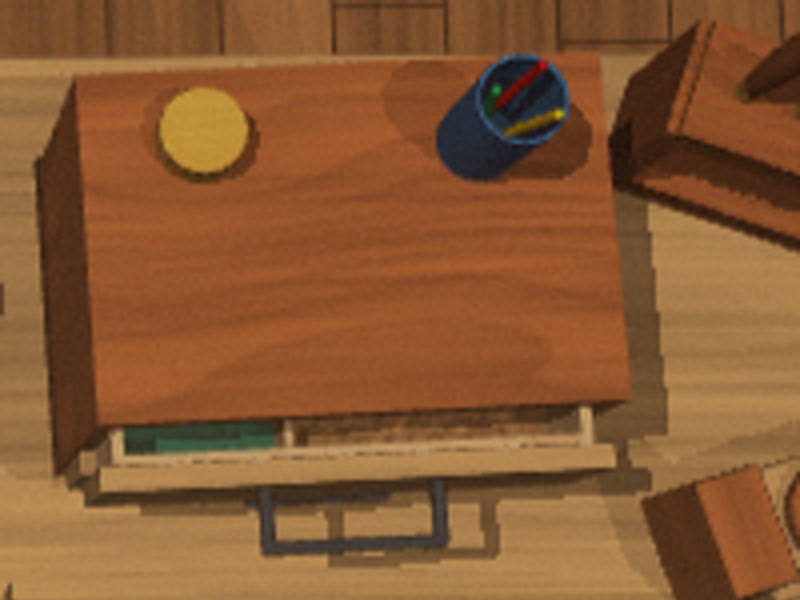

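The drawer is slightly open, with its bar at crop (265..447,545). The green bay is on the left and the cork bay on the right, divided at (289,430). I'll move over the wheel for a closer look.

Run:
```python
from h import *
m=camera_model("top")
def f(u,v,z): return ray(m,(u/4+325,v/4+50),z)[:2]
A,B=f(100,425,165),f(628,400,165); print("chest front",A.round(),B.round(), np.degrees(np.arctan2(*(A-B)[::-1])))
A,B=f(268,548,132),f(445,540,132); print("bar",A.round(),B.round(), (A+B)/2,np.degrees(np.arctan2(*(A-B)[::-1])))
arm.reach([580,371,290],down(np.pi/2))
mw,im=shot("wrist","w1")
print(telemetry.current_qpos().round(2),mw["mtx"].round(1).tolist(),mw["pose"].round(3).tolist())
def red(im):
    h=cv2.cvtColor(im,cv2.COLOR_BGR2HSV); k=((h[...,0]<8)|(h[...,0]>172))&(h[...,1]>150)&(h[...,2]>60)
    n,l,s,c=cv2.connectedComponentsWithStats(k.astype(np.uint8)); 
    return [(s[i].tolist(),c[i].round(1).tolist()) for i in range(1,n) if s[i][4]>30]
print(red(im))
```

```text
chest front [ 646. -109.] [ 659. -465.] 92.11508377778355
bar [ 566. -229.] [ 570. -351.] [ 568.27826798 -289.77243775] 91.91917484668822
[-0.77  0.44  0.21  1.35 -0.09  1.35  1.01] [[319.9, 0.0, 288.3], [0.0, 319.9, 209.4], [0.0, 0.0, 1.0]] [[-0.003, 0.948, 0.32, 495.625], [1.0, 0.003, 0.001, 372.448], [-0.0, 0.32, -0.948, 431.545], [0.0, 0.0, 0.0, 1.0]]
[([286, 209, 20, 31, 497], [295.0, 224.7])]
```

View pics/w1.png

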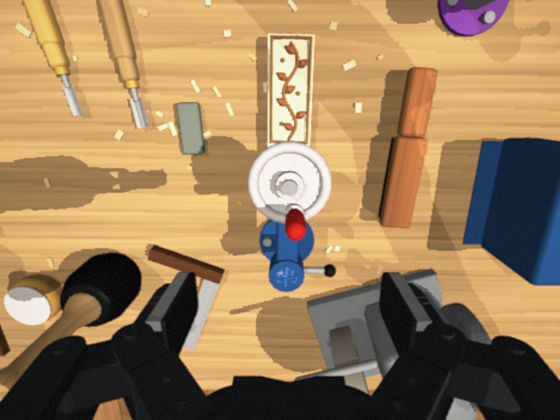

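The wrist view shows the white wheel centred at about (289,182), the red handle at (295,225), and the panel at (290,90), with its carved face up. The gouges are at top left.

Run:
```python
from h import *
m=camera_model("wrist")
w=ray(m,(289.3,181.5),132); print("wheel",w)
for z,v in((183,231),(158,224.7),(133,213)): print(z,ray(m,(295,v),z))
print("top",[proj(camera_model("top"),ray(m,(295,224.7),z)).round(1) for z in (148,158,168)])
M=m
for n,u,v in(("fl",269,35),("fr",314,36),("bl",267,145),("br",312,146)): print(n,ray(m,(u,v),22)[:2].round(1))
c=w[:2]; 
for th in np.linspace(0,2*np.pi,9):
    print(kinematics.ik([c[0]+29*np.cos(th),c[1]+29*np.sin(th),150],down(np.pi/2)).round(2).tolist())
```

```text
wheel [568.37846586 373.56792612 132.        ]
183 [598.55328298 378.35707167 183.        ]
158 [602.6696142  378.88330255 158.        ]
133 [600.04745234 379.34138624 133.        ]
top [array([168.7, 174. ]), array([167.7, 174.8]), array([166.7, 175.6])]
fl [423.8 350. ]
fr [424.6 401.4]
bl [547.9 345.5]
br [548.9 402.5]
[-0.75, 0.57, 0.19, 1.48, -0.11, 1.11, 1.04]
[-0.77, 0.57, 0.19, 1.47, -0.11, 1.11, 1.0]
[-0.8, 0.55, 0.18, 1.5, -0.11, 1.1, 0.97]
[-0.81, 0.51, 0.18, 1.56, -0.1, 1.08, 0.96]
[-0.8, 0.48, 0.18, 1.61, -0.1, 1.06, 0.98]
[-0.78, 0.47, 0.19, 1.62, -0.1, 1.05, 1.01]
[-0.75, 0.5, 0.19, 1.59, -0.11, 1.07, 1.05]
[-0.74, 0.53, 0.19, 1.53, -0.11, 1.09, 1.05]
[-0.75, 0.57, 0.19, 1.48, -0.11, 1.11, 1.04]
```

Run:
```python
from h import *
q=down(np.pi/2); h=np.array([600.5,378.3]); c=np.array([571,372.]); 
arm.move_gripper(60,30)
arm.line_to([*h,215],q,speed=120)
print(arm.line_to([*h,146],speed=60,stop_force=8), telemetry.current_tcp_pos())
f0=telemetry.current_ft_force()
arm.move_gripper(10,30); print("w",telemetry.current_gripper_width(),telemetry.current_ft_force()-f0, telemetry.current_tcp_pos())
z0=146; r=29; t0=np.arctan2(*(h-c)[::-1])
for i in range(1,6):
    t=t0+i*.22
    arm.line_to([c[0]+r*np.cos(t),c[1]+r*np.sin(t),z0+i*.22/6.283*6],speed=60)
    print(i,(telemetry.current_ft_force()-f0).round(1),telemetry.current_gripper_width().round(1),telemetry.current_tcp_pos().round(1))
print(t0,telemetry.current_time())
```

```text
False [600.82584894 378.54318142 146.61902788]
w 18.136428840867797 [-0.76274114  1.77079272  0.33117379] [600.62473481 378.63642383 146.34896963]Traceback (most recent call last):
  File "<stdin>", line 12, in <module>
AttributeError: 'float' object has no attribute 'round'
```

Run:
```python
from h import *
h=np.array([600.5,378.3]); c=np.array([571,372.]); z0=146; r=29; t0=np.arctan2(*(h-c)[::-1])
for i in range(2,32):
    t=t0+i*.22
    arm.line_to([c[0]+r*np.cos(t),c[1]+r*np.sin(t),z0+i*.22/6.283*6],speed=60)
    f=telemetry.current_ft_force()
    if i%3==0: print(i,f.round(1),round(telemetry.current_gripper_width(),1),telemetry.current_tcp_pos().round(1))
    if np.linalg.norm(f)>45: print("force",i,f);break
print(t0,telemetry.current_time())
mw,im=shot("scene","s2"); cv2.imwrite("pics/s2c.png",cv2.resize(im[180:330,270:470],None,fx=3,fy=3))
```

```text
3 [ 4.3 -1.9  2.1] 18.1 [590.  394.9 147.1]
6 [2.8 2.3 3.5] 17.8 [571.8 402.1 147.7]
9 [0.4 3.  5.4] 18.3 [553.5 396.3 148.2]
12 [0.5 2.5 5.7] 18.1 [542.6 380.2 148.6]
15 [1.6 3.7 5.4] 18.3 [543.8 361.6 149.1]
18 [0.1 3.8 4.4] 17.9 [555.7 347.5 149.7]
21 [-2.   3.8  6.5] 18.2 [573.5 342.9 150.2]
24 [-4.2  2.1  7. ] 18.4 [590.3 348.9 150.7]
27 [-1.7 -1.4  6.5] 18.4 [600.2 362.9 151.4]
30 [ 3.4 -2.   5.7] 17.9 [599.5 380.4 152.4]
0.21039872810176435 12.85
```

View pics/s2c.png

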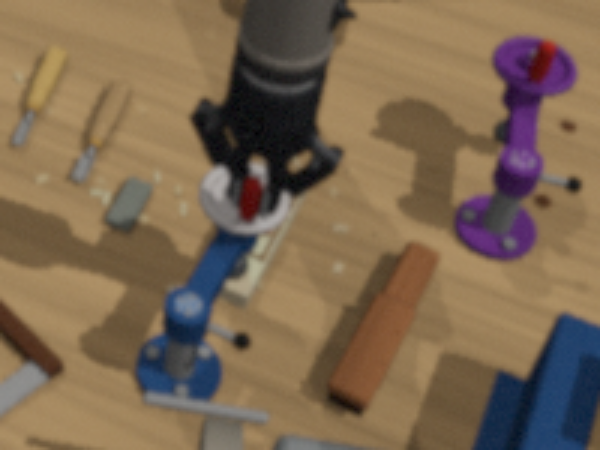

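The fingers still hold the red handle after one full turn (6.8 rad commanded), and the panel hasn't moved. Next is the drawer.

Run:
```python
from h import *
arm.move_gripper(60); p=telemetry.current_tcp_pos(); arm.line_to([p[0],p[1],240],speed=150)
b=np.array([567.5,-290]); a=0.036; ux=np.array([np.cos(a),np.sin(a)])
qs=[(kinematics.ik([*b,112],down(a+k)),kinematics.ik([*(b-190*ux),112],down(a+k)),a+k) for k in(0,np.pi,-np.pi)]
for s in qs: print([None if x is None else x.round(2).tolist() for x in s[:2]])
aa=[s[2] for s in qs if s[0] is not None and s[1] is not None][0]
arm.reach([*b,250],down(aa)); mw,im=shot("wrist","w2"); print(telemetry.current_time(), proj(mw,[*b,127]),aa)
```

```text
[[-0.1, 0.59, 0.72, 1.7, -0.45, 1.02, 0.81], [-0.26, 0.4, 1.03, 2.08, -0.45, 0.9, 1.06]]
[[-0.36, 0.9, 1.26, 1.71, -0.91, 1.24, -1.98], [-0.39, 0.57, 1.27, 2.08, -0.67, 0.99, -1.87]]
[[-0.36, 0.9, 1.26, 1.71, -0.91, 1.24, -1.98], [-0.39, 0.57, 1.27, 2.08, -0.67, 0.99, -1.87]]
16.5833 [287.82713454 203.2601269 ] 0.036
```

View pics/w2.png

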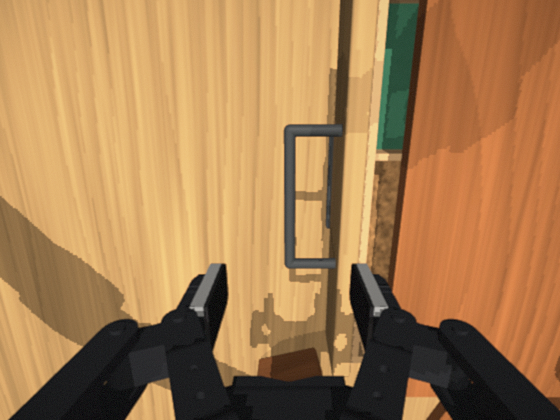

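The bar spans (290,127)–(290,265), about 1 mm from my prediction. I'll grasp it and pull.

Run:
```python
from h import *
b=np.array([568.7,-288]); a=0.036; ux=np.array([np.cos(a),np.sin(a)])
arm.move_gripper(36,30)
print(arm.line_to([*b,111],down(a),speed=120,stop_force=10))
arm.move_gripper(2,30); print("w",telemetry.current_gripper_width(),telemetry.current_ft_force())
e=b-200*ux
print(arm.line_to([*e,111],speed=100,stop_force=14)); p=telemetry.current_tcp_pos(); print(p,telemetry.current_ft_force())
arm.move_gripper(40); print(telemetry.current_tcp_pos())
p=telemetry.current_tcp_pos(); arm.line_to([p[0],p[1],230],speed=150)
mw,im=shot("top","t2"); print(telemetry.current_time())
cv2.imwrite("pics/t2c.png",cv2.resize(im[120:270,150:500],None,fx=2.25,fy=2.25,interpolation=cv2.INTER_CUBIC))
```

```text
False
w 8.62911462650272 [ 0.41932596 -0.04790612  2.67217862]
True
[ 389.17804643 -295.22867509  111.74463226] [ 0.41478731 -0.54692236  0.19686948]
[ 390.24267391 -295.55533386  112.10872511]
21.6167
```

View pics/t2c.png

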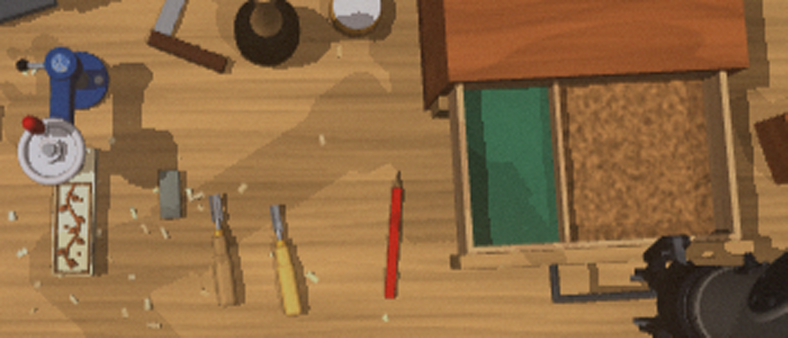

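The drawer is fully out, with the green bay at crop (474..557, 85..245) and the cork bay to its right. Both gouges, at (225,250) and (285,260), haven't moved. The wheel is turned and the panel is in place.

Run:
```python
from h import *
m=camera_model("top"); f=lambda u,v,z=91: ray(m,(u/2.25+150,v/2.25+120),z)[:2].round(0)
print("green BL",f(474,245),"BR",f(557,242),"TL",f(466,86),"cork BL",f(568,242),"BR",f(722,234), "TR",f(709,78))
print("outer wall top L",f(460,85,138),f(470,253,138),"R",f(725,73,138),f(738,240,138))
# panel: go and grasp near its free end
q=down(np.pi/2)
arm.move_gripper(75,60)
arm.line_to([390,-290,300]); arm.reach([458,375.5,150],q)
print(arm.line_to([458,375.5,1],speed=80,stop_force=8),telemetry.current_tcp_pos())
arm.move_gripper(45,60); print("w",telemetry.current_gripper_width(),telemetry.current_ft_force(),telemetry.current_tcp_pos())
print(arm.line_to([358,375.5,1.5],speed=60,stop_force=30),telemetry.current_tcp_pos(),telemetry.current_ft_force(),telemetry.current_gripper_width(),telemetry.current_time())
mw,im=shot("top","t3"); cv2.imwrite("pics/t3c.png",cv2.resize(im[120:280,130:330],None,fx=3.5,fy=3.5,interpolation=cv2.INTER_CUBIC))
```

```text
green BL [ 453. -148.] BR [ 456. -253.] TL [ 656. -144.] cork BL [ 456. -267.] BR [ 463. -462.] TR [ 663. -456.]
outer wall top L [ 647. -126.] [ 443. -132.] R [ 659. -452.] [ 454. -457.]
False [458.25795616 375.72681032   1.39645376]
w 52.80578273187172 [ 0.30993251 -0.37593043  5.3071993 ] [458.6407124  375.88838588   1.74753876]
False [357.94425206 375.70197424   1.69534151] [2.17204858 0.03398249 5.81015165] 52.87886266225631 29.2583
```

View pics/t3c.png

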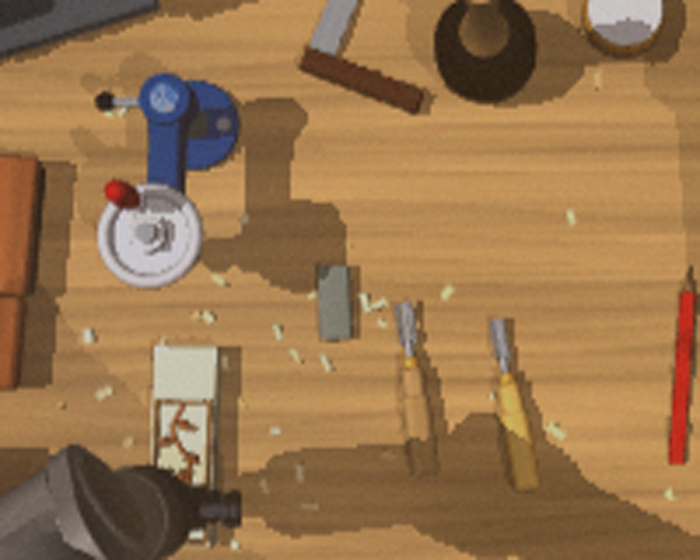

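The panel is drawn clear, with its +x end at crop (186,346), well below the wheel. I'll regrip it at its centre and place it in the bay.

Run:
```python
from h import *
m=camera_model("top"); f=lambda u,v: ray(m,(u/3.5+130,v/3.5+120),22)[:2]
e1,e2=f(155,346),f(217,346); print(e1,e2); cx=(e1+e2)[0]/2-85; print("centre",cx)
cx=np.clip(cx,402,416)
arm.move_gripper(75); arm.line_to([cx,375.5,1.5],speed=80)
arm.move_gripper(45,70); print("w",telemetry.current_gripper_width(),telemetry.current_tcp_pos())
arm.line_to([cx,375.5,210],speed=120); print(telemetry.current_gripper_width())
a=np.pi/2+.036; t=[553,-191.5]
arm.reach([*t,230],down(a)); print(telemetry.current_gripper_width(),telemetry.current_tcp_pos())
mw,im=shot("wrist","w3"); print(telemetry.current_time(),telemetry.current_qpos().round(2))
```

```text
[492.35307139 395.66560143] [491.67926617 342.724649  ]
centre 407.01616877937937
w 52.44049962187061 [406.83959461 375.90521459   1.92799016]
52.78100015855183
52.51405981016553 [ 553.5763612  -189.99172027  229.74725338]
34.7833 [-0.46  0.43  0.97  1.72 -0.38  1.2   2.21]
```

View pics/w3.png

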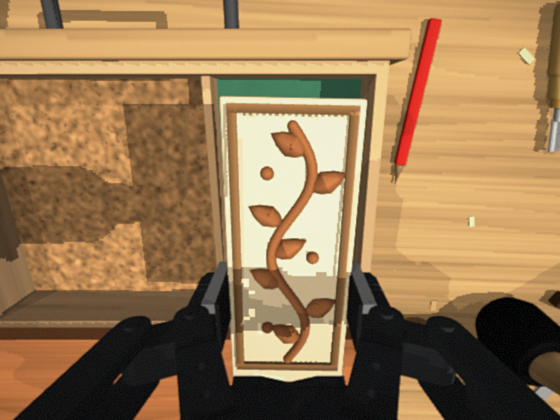

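The panel is held level over the green bay. The bay's divider is at column 217, its outer wall at 362 and its front wall at row 77. I'll check these before lowering.

Run:
```python
from h import *
m=camera_model("wrist")
print("div",ray(m,(218,85),117)[:2],"wall",ray(m,(364,90),138)[:2],"front",ray(m,(290,77),138)[:2],"cork right far floor",ray(m,(5,318),91)[:2])
```

```text
div [ 461.02471972 -245.92997943] wall [ 461.0974205  -141.85229529] front [ 454.84117508 -192.78324819] cork right far floor [ 696.66090995 -481.16627628]
```

Run:
```python
from h import *
t=[554,-191]; 
arm.line_to([*t,120],speed=100,stop_force=15)
print(arm.line_to([*t,92.5],speed=40,stop_force=6),telemetry.current_tcp_pos(),telemetry.current_ft_force())
arm.move_gripper(66); print(telemetry.current_gripper_width()); arm.line_to([*t,240],speed=150)
arm.reach([435,120,330],down(np.pi/2))
mw,im=shot("wrist","w4"); print(telemetry.current_time())
```

```text
True [ 553.76743858 -190.63145058   92.9609867 ] [-0.42172725  0.75687703  4.06199458]
66.06124067097143
39.4583
```

View pics/w4.png

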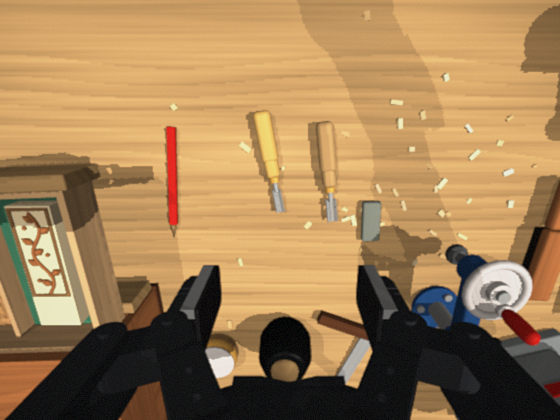

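The panel lies in the green bay. The yellow gouge runs from butt (263,113) to tip (280,211) and the brown one from butt (325,123) to tip (332,220). I'll pick the brown one first.

```bash
cat >> h.py <<'E'
def gouge(m,butt,tip,place):
    b=ray(m,butt,10)[:2]; t=ray(m,tip,5)[:2]; d=(t-b)/np.linalg.norm(t-b); y=np.arctan2(d[1],d[0]); g=(b+t)/2-10*d
    print("len",np.linalg.norm(t-b),"yaw",y,"grip",g)
    q=down(np.pi/2+y); arm.move_gripper(50,40); arm.reach([*g,120],q)
    print(arm.line_to([*g,3],speed=100,stop_force=8),telemetry.current_tcp_pos())
    arm.move_gripper(10,40); print("w",telemetry.current_gripper_width())
    arm.line_to([*g,230],speed=200); q=down(np.pi/2+.036); arm.reach([*place,230],q); print("w",telemetry.current_gripper_width())
    arm.line_to([*place,115],speed=120,stop_force=15)
    print(arm.line_to([*place,94],speed=40,stop_force=5),telemetry.current_tcp_pos())
    arm.move_gripper(42); arm.line_to([*place,230],speed=200)
E
python3 - <<'E'
from h import *
m=camera_model("wrist"); print("yellow",ray(m,(263,113),10),ray(m,(280,211),5))
gouge(m,(325.5,122),(332,220),[552,-392])
arm.reach([435,80,330],down(np.pi/2))
mw,im=shot("wrist","w5"); print(telemetry.current_time())
E
```

```text
yellow [367.70570046  83.4077115   10.        ] [512.78024968 105.36388026   5.        ]
len 148.6766230039658 yaw 0.10753045535141947 grip [443.8182619  177.15822555]
False [444.35308673 177.37122378   3.51836963]
w 23.18075690924027
w 22.69684038023998
True [ 551.98489736 -391.56320329   94.70672602]
50.3083
```

View pics/w5.png

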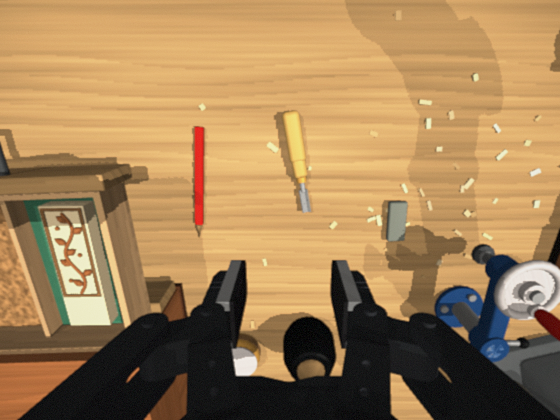

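The yellow gouge is still in place, from butt (291,112) to tip (307,212).

Run:
```python
from h import *
m=camera_model("wrist")
gouge(m,(291,112),(307,212),[552,-318])
arm.reach([480,-280,330],down(np.pi/2))
mw,im=shot("wrist","w6"); print(telemetry.current_time())
b=grab_frame("top")[:,:,::-1]; im=cv2.resize(im,None,fx=.7,fy=.7); b=cv2.resize(b,(im.shape[1],im.shape[0])); cv2.imwrite("pics/m6.png",np.hstack([im,b]))
```

```text
len 150.05550051926798 yaw 0.1670681042896767 grip [430.40026617  93.15615931]
False [430.94158588  93.32298626   3.47052516]
w 22.79837719642791
w 22.995065403683668
True [ 551.93853191 -317.5887473    94.67994085]
59.35
```

View pics/m6.png

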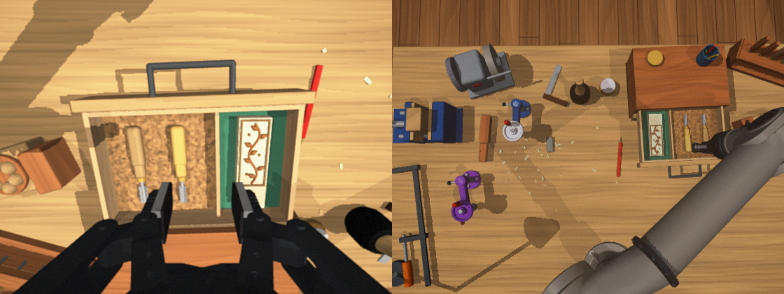

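The panel is face up in the green bay. Both gouges lie in the cork bay with their blades towards the back, and the bench has no others. Now I'll push the drawer home.

Run:
```python
from h import *
a=0.036; ux=np.array([np.cos(a),np.sin(a)]); b=np.array([390,-295.])
arm.move_gripper(36,30); arm.reach([*b,250],down(a))
print(arm.line_to([*b,111],speed=120,stop_force=10))
arm.move_gripper(2,30); print("w",telemetry.current_gripper_width(),telemetry.current_tcp_pos())
print(arm.line_to([*(b+190*ux),111],speed=80,stop_force=20), telemetry.current_tcp_pos())
print(arm.line_to([*(b+213*ux),111],speed=30,stop_force=15), telemetry.current_tcp_pos(), telemetry.current_ft_force(),telemetry.current_gripper_width())
arm.pause(.3); arm.move_gripper(36); p=telemetry.current_tcp_pos(); print(p)
arm.line_to([p[0],p[1],260],speed=120); arm.reach([450,-200,330],down(np.pi/2)); arm.pause(.3)
mw,im=shot("top","t7"); cv2.imwrite("pics/t7c.png",cv2.resize(im[60:270,130:500],None,fx=2.1,fy=2.1,interpolation=cv2.INTER_CUBIC)); print(telemetry.current_time())
```

```text
False
w 8.990050226677493 [ 390.28701112 -295.11374414  111.5233956 ]
False [ 580.32095605 -287.76827681  111.57608803]
True [ 593.75100574 -287.23690354  111.61914358] [-1.44981776  0.05289614  4.82326659] 8.710140549334149
[ 593.2230579  -286.73861335  110.58286987]
69.3
```

View pics/t7c.png

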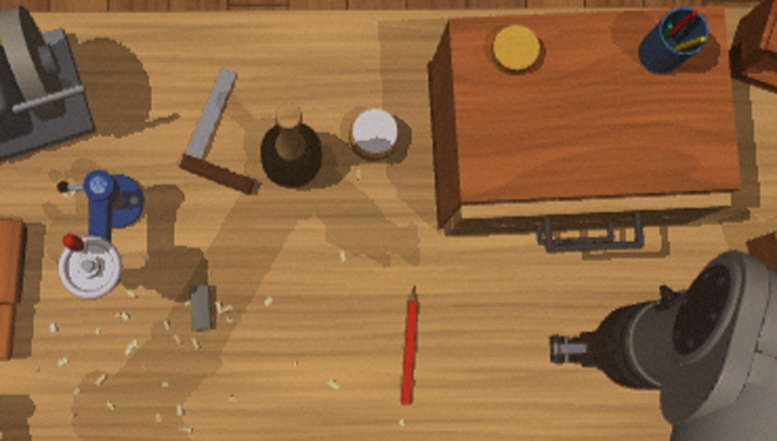

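Run:
```python
from h import *
workorder.job_done(); print(telemetry.current_time())
```

```text
the job is handed in; nothing more can be done
the job is handed in; nothing more can be done
```

I finished the bench pack-up and handed the job in at about 69 s of the 210 s allowed; job_done gives no verdict, so I can't confirm it passed.

- **Handwheel:** I turned it counter-clockwise about 6.8 rad (commanded), holding the red handle all the way round. The force on the tool stayed under 10 N at every step I printed. The wheel angle can't be read directly, so this figure comes from the hand's path.
- **Panel:** I drew it out 100 mm, regripped it at its centre and laid it face up in the green bay.
- **Gouges:** Only two were loose on the bench, one brown and one yellow. Both went into the cork bay with their blades to the back. I saw no sign of either being knocked aside.
- **Drawer:** I pulled it to its stop and later pushed it home until the force stopped it. The stop-to-stop travel was 204.6 mm, against the stated 205 mm.

**Last checks:** Before closing, the pictures showed the panel and both gouges lying properly in their bays. After closing, the top view showed the drawer shut and the gripper clear. The mallet, slip stone, square, wax tin and pencil were in place, as was the part of the brush in view.

**Disagreements:** The cork bay's right wall measured about 10 mm further out than its stated width. The panel bay measured 104 mm wide in the wrist view, against the stated 118 mm. I used the stated sizes about the drawer's centre, and both views agreed on the middle of the panel bay.

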